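Clear the view ring and show the live centre to the inspection camera

ROBOT

A 7-joint arm with a two-finger parallel gripper is mounted at the origin on the work surface; the furniture and walls round the work are solid. World frame = base frame: x ahead of the robot, y to its left, z up, the work surface at z = 0. Lengths are in m, angles in rad, forces in N, time in s.
With the tool pointing down it reaches from about 0.4 to 0.85 m from the base axis. Payload 10.4 kg.
Tool frame: the origin (TCP) lies between the finger pads; the fingertips stand 11 mm ahead of it and the grasp point (between the pads) lies 8 mm behind it (tip_reach is the distance from the TCP to the fingertips, in m); z points along the fingers, y is the line along which they close (so a half turn about z gives the same grasp; the last joint's range is limited). The gripper opens to 85 mm and grips with 20 to 120 N. Pads are 22 mm wide; open, the fingers measure 114 mm over their backs; the gripper's body (76 mm by 85 mm) begins 54 mm behind the grasp point. The pads swing forward as they close: fully open they stand 13 mm farther back than shut.
Start: joints at [1.11, 0.332, -0.065, 1.46, 0.022, 1.35, -0.088], TCP at [0.265, -0.566, 0.216] pointing down, gripper open.
Joint ranges: [-2.6, 2.6], [-0.5, 2.12], [-1.47, 1.34], [0.16, 2.42], [-1.27, 4.41], [0.06, 2.06], [-2.6, 2.6]. Speed limits (rad/s): [2.22, 2.22, 2.79, 2.79, 3.14, 3.14, 3.14].

INTERFACE

Orientations are given as a unit quaternion [x, y, z, w].
In Python, from workcell import * gives the robot as it stands.
- The arm moves only by the shell command python3 -m inch 'ROWS' [OPENING] [FORCE]. ROWS is JSON, a list of rows, each an object with "slide": the shift along the world's x, y, z in m, a list of three; "yaw": the turn about the world's z in rad. A call has 1 to 20 rows; each row is the pose to reach, as a shift and turn from the pose commanded when the call began; what a row does not reach only later rows make up. A row lasts 1/12 s, in which the tool goes at most 41.7 mm and 7.16 degrees, less where a joint would pass 70% of its speed; a pose out of reach is approached as far as the arm can. A call with a gripper value outside its range is refused whole. OPENING is the closure in counts, from 0 (fully open) to 255 (shut), set as the call begins (- or left out, the last holds). The fingers move at their own pace and stop on an object; FORCE is the grip in N (left out, the last holds). Time passes only in rows, so rows that repeat a pose let the fingers close. It gives the time, the measured TCP pose, the force, the opening and the grip force at its end, in the units of the state.
- get_obs(): the state, without advancing time (a new reading comes with each control period).
- camera(name): name is "side" or "top" or "wrist"; returns a dict with "frame" (420x560x3 uint8, red, green, blue), "fx", "fy", "cx", "cy" (pixels), "extrinsics" (4x4, takes a point from world to camera coordinates). Camera axes: x right, y down, z forward; pixel columns grow to the right and rows downward; lengths in m; the calibration is good to about 2 mm. A picture is of the moment at which its call begins. There is no depth.
- hand_in(): hands the job in; it is judged then, once.
The state is a dict: "clock": time; "joint_pos": joint angles; "joint_velocities": joint speeds; "tau": joint torques, N m; "position": TCP position; "ee_rot": TCP orientation; "ft_force": force on the tool from outside, world axes, zero at the start; "torque": the same for the moment, N m; "grip_width": opening from 0.0 (shut) to 1.0 (fully open); "grasp_force": force on a finger pad.
Only numpy, scipy, OpenCV 4.12 (cv2) and the standard library are available. Lean on these libraries where they do the work, as an engineer would, in place of code of your own. Each camera call takes 0.05 s, during which the arm holds its last target. There are 200 camera calls.

TASK

The heavy four-jaw lathe chuck that has just been checked still stands on the ring in front of the inspection camera: slide it sideways along the aluminium slab, without lifting or tipping it, onto the double-lined parking ring beside it. Then take the live centre (the lathe part with the cone point) out of the tool tray and hold it up level to the camera, its point towards the lens, with its middle on the lens axis straight above the centre of the ring you cleared. Leave the other things where they are, and finish while still holding the live centre there.

Things in the scene. Friction and masses are not known exactly. Their poses are not given: they have to be found in the camera images.
- station: Inspection stand, fixed: aluminium slab, top 12 mm above the bench, 350 mm along own y, 125 mm along own x, with a small grey camera on a post behind it (lens axis 160 mm, housing top 185 mm above the bench). Origin: at bench height under the centre of the view ring (thin dark circle, 102 mm diameter, on the slab); own x points from the ring to the camera, z up. The camera looks along own -x.
- view_point (a point): The point in the air where the part is to be shown: on the lens axis, straight above the centre of the view ring, 160 mm above the bench (148 mm above the slab). Axes as the stand's.
- lens (a point): Centre of the front of the camera's lens, 114 mm along the stand's own x from view_point, at the same height.
- parking_ring: The parking ring: a thin double dark circle (104 and 96 mm diameter) on the slab, 114 mm from the view ring along the stand's own y, on its left or its right (it varies). Flat, nothing to bump against. Origin: its centre, at the top of the slab.
- scroll_chuck: Grey steel lathe chuck lying on its back, jaws up, about 0.8 kg; starts on the view ring. Round body 95 mm diameter and 40 mm high; on it four jaws up to 60 mm height, each 20 mm wide and 31 mm long, lying radially from 10 to 41 mm from the axis, at 15, 105, 195 and 285 degrees anticlockwise (from above) from own x; 20 mm wide gap in the middle. Origin: centre of the underside.
- live_centre: Grey steel live centre lying on its side in the tray: 120 mm long, 0.3 kg. For contacts it is a bar 26 mm wide (own x), 120 mm long (own y), 36 mm high. Origin: centre of its underside. Length along own y: the cone point is at own -y, the taper shank at own +y; at the start the point looks roughly away from the robot.
- live_mid (a point): Middle of the live centre: on its own z, 18 mm above its origin.
- tool_tray: Shallow plywood tray, fixed, 170 mm (own x) by 250 mm (own y), floor 6 mm and rim 14 mm above the bench. Holds three lathe parts side by side, about 77 mm apart, in any order, each lying roughly along the tray's own x. Origin: centre of the underside.
- spur_centre: Bystander in the tray: four-spur drive centre, steel, 26x97x27 mm, crown of spurs at one end. Origin: centre of its underside, length along its own y.
- forstner: Bystander in the tray: forstner bit, 32 mm disc head on a thin shank, 90 mm long. Origin: centre of its underside, length along its own y.
- wax_tin: Bystander: round wax tin, 63 mm diameter, 35 mm high, standing on the slab on the side of the view ring away from the parking ring. Origin: centre of its underside.
- live_point (a point): Tip of the live centre's cone point, 60 mm along own -y from live_mid.
Things that resemble listed ones, but are neither listed nor needed, are in the scene too. What is shaped like the scroll_chuck but red is not meant.

How it is judged:
By the outcome, as a careful person would: the job done as asked, in the order asked, and still so for the second after the job is handed in, while the arm keeps its last pose, push and grip.
It also fails if it takes over 51 s, if anything falls off the work surface, if the arm or the gripper's body presses on something with over 40 N, if the wrist force passes 120 N, or if a joint passes its speed limit or range.

## Working session

There is one attempt and no reset: what is moved stays moved. The work goes in short steps, Python scripts to look and compute and a shell command to move; the robot and the scene stay as the last step left them, time stands still between calls to the robot, and variables do not carry over. Pictures are saved under pics/ and viewed, at most 10 in all, crops included, and the job is handed in when it is done.

```bash
mkdir -p pics; cat > h.py <<'E'
from workcell import *
import numpy as np, cv2
def snap(n,f):
    c=camera(n); cv2.imwrite('pics/'+f+'.png',c['frame'][:,:,::-1]); np.save('pics/'+f+'.npy',{k:c[k] for k in('frame','fx','fy','cx','cy','extrinsics')},allow_pickle=True); return c
def load(f): return np.load('pics/'+f+'.npy',allow_pickle=True).item()
def ray(c,u,v):
    E=np.array(c['extrinsics']);R=E[:3,:3];t=E[:3,3]
    return -R.T@t, R.T@np.array([(u-c['cx'])/c['fx'],(v-c['cy'])/c['fy'],1])
def plane(c,u,v,z):
    o,d=ray(c,u,v); return o+d*(z-o[2])/d[2]
def proj(c,p):
    E=np.array(c['extrinsics']);q=E[:3,:3]@np.array(p)+E[:3,3]
    return np.array([c['fx']*q[0]/q[2]+c['cx'],c['fy']*q[1]/q[2]+c['cy']])
def tri(c1,p1,c2,p2):
    o1,d1=ray(c1,*p1);o2,d2=ray(c2,*p2)
    s=np.linalg.lstsq(np.c_[d1,-d2],o2-o1,rcond=None)[0]
    a=o1+d1*s[0];b=o2+d2*s[1]; return (a+b)/2,np.linalg.norm(a-b)
E
python3 - <<'E'
from h import *
o=get_obs();print({k:np.round(v,3) for k,v in o.items()})
for n in('top','side'):
    c=snap(n,n+'0');print(n,np.round(c['extrinsics'],3),c['fx'])
E
```

```text
{'clock': np.float64(0.0), 'joint_pos': array([ 1.11 ,  0.333, -0.065,  1.461,  0.022,  1.35 , -0.088]), 'joint_velocities': array([-0.   , -0.   , -0.002, -0.001, -0.001,  0.001,  0.002]), 'tau': array([ 1.0000e-03, -6.2546e+01,  5.0000e-02, -3.9160e+01,  1.6000e-02,
        1.0000e-02, -0.0000e+00]), 'position': array([ 0.265, -0.566,  0.215]), 'ee_rot': array([ 0.976,  0.217, -0.   , -0.001]), 'ft_force': array([-1.516,  0.161,  0.007]), 'torque': array([ 0.04 , -0.016,  0.042]), 'grasp_force': np.float64(0.0), 'grip_width': np.float64(0.997)}
top [[-0.002 -1.    -0.015  0.077]
 [-0.981  0.005 -0.192  0.567]
 [ 0.193  0.014 -0.981  0.887]
 [ 0.     0.     0.     1.   ]] 408.4892440635544
side [[-0.932 -0.361  0.005  0.537]
 [-0.224  0.567 -0.793  0.185]
 [ 0.284 -0.741 -0.609  1.089]
 [ 0.     0.     0.     1.   ]] 427.9729766527097
```

View pics/top0.png

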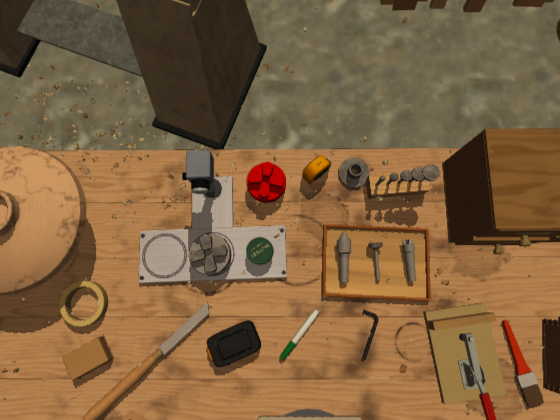

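View pics/side0.png

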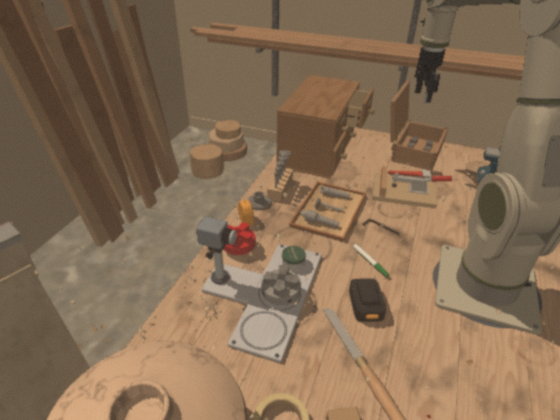

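Top view: the parking ring is at (164,255), the grey chuck at (210,255), the tin at (260,251) and the camera at (200,165). The red chuck at (266,182) is not meant. The tray holds parts at (344,258), (376,260) and (408,260). The largest, at (344,258), has a cone at its far end and fits the live centre. I'll confirm it in an enlarged crop.

```bash
python3 - <<'E'
from h import *
a=load('top0')['frame'][:,:,::-1]; b=load('side0')['frame'][:,:,::-1]
A=cv2.resize(a[222:302,318:434],None,fx=6.5,fy=6.5,interpolation=3)[:300*2]
B=cv2.resize(a[222:290,135:290],(780,342),interpolation=3)
cv2.imwrite('pics/cropA.png',A)
C=cv2.resize(b[215:360,195:325],None,fx=2.8,fy=2.8,interpolation=3)
out=np.zeros((600,800,3),np.uint8)
B2=cv2.resize(a[222:290,135:290],(800,351),interpolation=3);out[:351]=B2
D=cv2.resize(a[222:302,318:434],(360,248),interpolation=3);out[351:599,:360]=D
F=cv2.resize(b[180:242,288:370],(328,248),interpolation=3);out[351:599,400:728]=F
cv2.imwrite('pics/crop1.png',out)
c=load('top0')
for n,p,z in [('park',(164,255),.012),('chuck',(210,255),.06),('lc',(344,258),.03),('tip',(345,235),.024),('tail',(343,282),.024)]: print(n,plane(c,*p,z).round(3))
E
```

```text
park [0.473 0.339 0.012]
chuck [0.468 0.221 0.06 ]
lc [ 0.463 -0.085  0.03 ]
tip [ 0.517 -0.09   0.024]
tail [ 0.408 -0.081  0.024]
```

View pics/crop1.png

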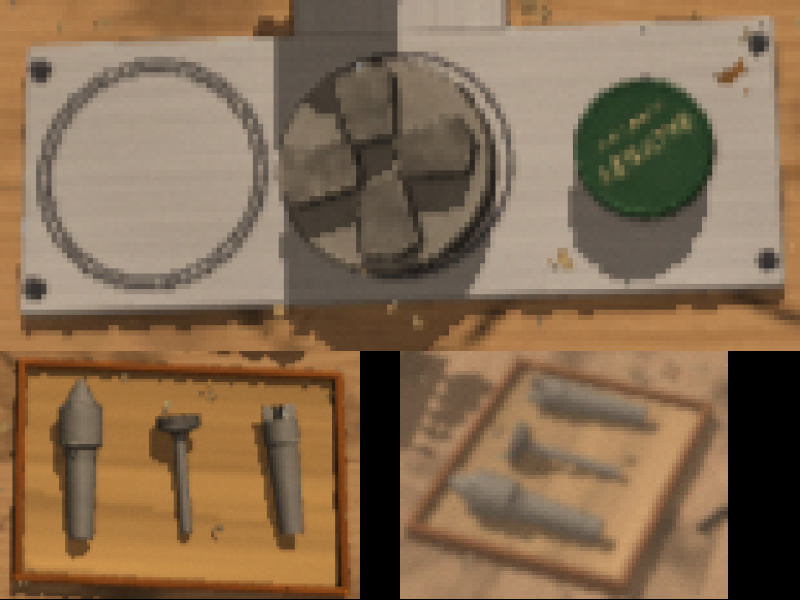

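The leftmost tray part is the live centre: widest body, conical point away from the robot. The forstner is in the middle and the spur centre on the right. The parking ring is at the left (+y). Next I'll pass over the tray for a wrist view.

```bash
python3 -m inch '[{"slide":[0,0,0.06],"yaw":0},{"slide":[0.05,0.1,0.115],"yaw":-0.2},{"slide":[0.155,0.48,0.115],"yaw":-0.44},{"slide":[0.155,0.48,0.115],"yaw":-0.44},{"slide":[0.155,0.48,0.115],"yaw":-0.44},{"slide":[0.155,0.48,0.115],"yaw":-0.44},{"slide":[0.155,0.48,0.115],"yaw":-0.44},{"slide":[0.155,0.48,0.115],"yaw":-0.44},{"slide":[0.155,0.48,0.115],"yaw":-0.44},{"slide":[0.155,0.48,0.115],"yaw":-0.44},{"slide":[0.155,0.48,0.115],"yaw":-0.44},{"slide":[0.155,0.48,0.115],"yaw":-0.44},{"slide":[0.155,0.48,0.115],"yaw":-0.44},{"slide":[0.155,0.48,0.115],"yaw":-0.44},{"slide":[0.155,0.48,0.115],"yaw":-0.44},{"slide":[0.155,0.48,0.115],"yaw":-0.44}]' 100 40; python3 - <<'E'
from h import *
c=snap('wrist','w1');print(np.round(c['extrinsics'],3),c['fx'])
o=ray(c,280,210);print(o)
E
```

```text
clock: 1.43
position: [0.4199, -0.0856, 0.3305]
ee_rot: [1.0, -0.0, -0.0, 0.0]
ft_force: [0.4, 0.2, -0.3]
grip_width: 0.607
grasp_force: 0.0
[[-0.    -1.    -0.001 -0.086]
 [-0.965  0.     0.261  0.341]
 [-0.261  0.001 -0.965  0.6  ]
 [ 0.     0.     0.     1.   ]] 309.87562660885584
(array([ 0.48593381, -0.08610633,  0.4902892 ]), array([-0.26751124, -0.0140895 , -0.96359417]))
```

View pics/w1.png

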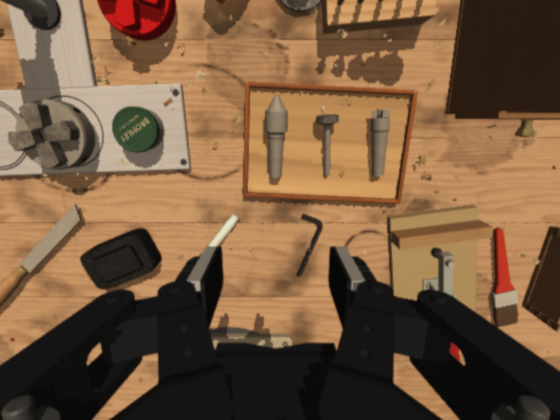

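Wrist view: the live centre runs from its tip at (277,95) to its tail at (276,178); the tin is at (136,129) and the chuck at (50,133). Next is a view above the chuck.

```bash
python3 -m inch '[{"slide":[0,0.34,0],"yaw":0},{"slide":[0,0.34,0],"yaw":0},{"slide":[0,0.34,0],"yaw":0},{"slide":[0,0.34,0],"yaw":0},{"slide":[0,0.34,0],"yaw":0},{"slide":[0,0.34,0],"yaw":0},{"slide":[0,0.34,0],"yaw":0},{"slide":[0,0.34,0],"yaw":0},{"slide":[0,0.34,0],"yaw":0},{"slide":[0,0.34,0],"yaw":0},{"slide":[0,0.34,0],"yaw":0}]'; python3 - <<'E'
from h import *
c=snap('wrist','w2')
E
```

```text
clock: 2.4
position: [0.4206, 0.2526, 0.33]
ee_rot: [1.0, -0.002, -0.001, 0.0]
ft_force: [0.5, -1.2, -0.1]
grip_width: 0.609
grasp_force: 0.0
```

View pics/w2.png

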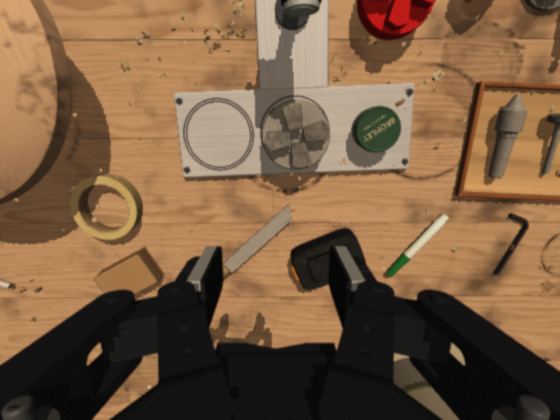

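Wrist view 2: parking ring at (218,134), chuck at (296,132), tin at (378,129), and slab screws at (180,100), (187,171), (411,90) and (405,164). I'll measure from these.

```bash
cat > m.py <<'E'
from h import *
T,W,W1=load('top0'),load('w2'),load('w1')
def dark(c,u,v,r=5):
    u,v=int(u),int(v);g=cv2.cvtColor(c['frame'],cv2.COLOR_RGB2GRAY)[v-r:v+r+1,u-r:u+r+1].astype(float)
    w=np.clip(np.percentile(g,70)-25-g,0,None);y,x=np.mgrid[-r:r+1,-r:r+1];return np.array([u+(w*x).sum()/w.sum(),v+(w*y).sum()/w.sum()])
S={}
for n,w in dict(FL=(180,100),NL=(187,171),FR=(411,90),NR=(405,164)).items():
    a=dark(W,*w); p0=plane(W,*a,.012); b=dark(T,*proj(T,p0).round(),3)
    S[n],e=tri(W,a,T,b); print(n,a.round(1),b.round(1),p0.round(4),plane(T,*b,.012).round(4),S[n].round(4),e.round(4))
# ring ellipse: dark px between radii around approx centre
def ring(c,p,rin=.046,rout=.054):
    f=cv2.cvtColor(c['frame'],cv2.COLOR_RGB2GRAY); pts=[]
    for a in np.linspace(0,2*np.pi,180,endpoint=False):
        rr=np.arange(rin,rout,.0005); q=np.array([proj(c,[p[0]+r*np.cos(a),p[1]+r*np.sin(a),.012]) for r in rr])
        g=cv2.remap(f,q[:,0].astype('f4')[None],q[:,1].astype('f4')[None],1)[0].astype(float); w=np.clip(g.max()-12-g,0,None)
        if w.sum()>30: pts.append((q*w[:,None]).sum(0)/w.sum())
    return cv2.fitEllipse(np.array(pts,np.float32))
for c,u in((W,(218,134)),(T,(164,255))):
    p=plane(c,*u,.012)
    for _ in range(3): e=ring(c,p,.042,.058); p=plane(c,*e[0],.012)
    print('park',e,p.round(4))
# live centre by grey mask inside tray
for c,roi in((T,(332,226,357,290)),(W1,(258,88,296,186))):
    x0,y0,x1,y1=roi;f=c['frame'][y0:y1,x0:x1].astype(int)
    m=((f.max(2)-f.min(2)<35)&(f.max(2)>50)).astype(np.uint8)
    n,l,s,_=cv2.connectedComponentsWithStats(m);k=1+s[1:,4].argmax();q=np.argwhere(l==k)[:,::-1]+[x0,y0]
    r=cv2.minAreaRect(q.astype(np.float32));d,o_=None,None
    vx,vy,cx,cy=cv2.fitLine(q.astype(np.float32),2,0,.01,.01).ravel();t=(q-[cx,cy])@[vx,vy]
    A=np.array([cx,cy])+t.min()*np.array([vx,vy]);B=np.array([cx,cy])+t.max()*np.array([vx,vy])
    print('lc',len(q),r,A,B,plane(c,*A,.024).round(4),plane(c,*B,.024).round(4)); S.setdefault('lc',[]).append((A,B) if A[1]<B[1] else (B,A))
(a1,b1),(a2,b2)=S['lc'];print('tip',tri(T,a1,W1,a2),'tail',tri(T,b1,W1,b2))
E
python3 m.py; python3 - <<'E'
from h import *
a=load('w2')['frame'][:,:,::-1]
cv2.imwrite('pics/crop2.png',cv2.resize(a[90:175,250:350],None,fx=7,fy=7,interpolation=3)[:600,:800])
E
```

```text
FL [178.6 100.9] [142.3 235.4] [0.5195 0.3935 0.012 ] [0.5198 0.3939 0.012 ] [0.5191 0.3921 0.0172] 0.0002
NL [186.3 169.8] [141.2 277.5] [0.4186 0.3902 0.012 ] [0.42   0.3904 0.012 ] [0.4197 0.3879 0.0198] 0.0002
FR [409.1  91.8] [281.5 230.1] [0.5308 0.0582 0.012 ] [0.5314 0.0596 0.012 ] [0.5307 0.0596 0.0157] 0.0004
NR [404.2 162.1] [283.3 272. ] [0.4292 0.0547 0.012 ] [0.432  0.0559 0.012 ] [0.4308 0.0563 0.0169] 0.0021
park ((218.14862060546875, 133.8009033203125), (65.81019592285156, 69.46480560302734), 148.60658264160156) [0.4725 0.3382 0.012 ]
park ((164.16436767578125, 255.4379425048828), (40.90647888183594, 43.14846420288086), 45.04945755004883) [0.4717 0.3387 0.012 ]
lc 419 ((343.5, 257.5), (49.0, 13.0), 90.0) [343.15302053 232.99965881] [343.26243641 281.99941348] [ 0.5221 -0.0855  0.024 ] [ 0.4083 -0.0819  0.024 ]
lc 443 ((275.5, 143.5), (67.0, 21.0), 90.0) [270.33791737 176.95368996] [274.99156566 110.4190709 ] [ 0.4085 -0.0781  0.024 ] [ 0.505  -0.0852  0.024 ]
tip (array([ 0.50886182, -0.08144281,  0.07506962]), np.float64(0.014231933543376459)) tail (array([ 0.4090808 , -0.07934866,  0.03332385]), np.float64(0.002985400168128398))
```

View pics/crop2.png

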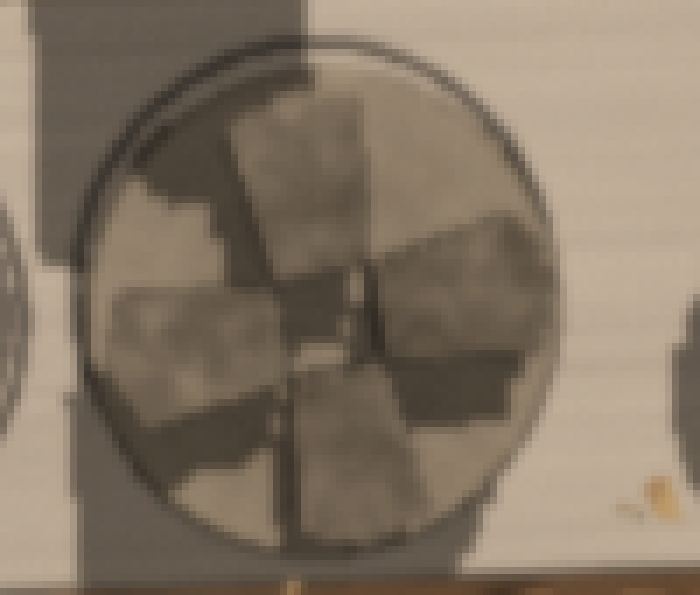

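The ring is at crop (317,294) and the gap between the jaws is at crop (331,321). The left jaw spans x 110–290, y 288–425 in the crop.

```bash
python3 - <<'E'
from h import *
T,W,W1=load('top0'),load('w2'),load('w1')
k=lambda x,y:(x/7+250-.43,y/7+90-.43); t=lambda x,y:(x/5.16+134.6,y/5.16+221.6)
print('view ring',plane(W,*k(317,294),.012))
print('chuck ctr',plane(W,*k(331,321),.072),plane(T,*t(377,160),.072),tri(W,k(331,321),T,t(377,160)))
J=[plane(W,*k(*p),.072) for p in((115,290),(275,288),(290,382),(152,425))]
print(np.round(J,4))
J2=[plane(T,*t(*p),.072) for p in((282,158),(350,137),(358,192),(294,208))]
print(np.round(J2,4))
R=[plane(W,*k(*p),.072) for p in((375,265),(515,213),(555,345),(390,355))];print('right',np.round(R,4))
print('tip',plane(W1,277,95,.024),tri(T,(344.4,231.3),W1,(277,95)),'tail',plane(W1,276,178,.024),tri(T,(343.8,282.5),W1,(276,178)))
# live centre head/shank width mids in w1 : row profile
f=W1['frame'].astype(int)
for v in(105,115,125,140,155,170):
    x=[u for u in range(255,300) if f[v,u].max()-f[v,u].min()<40]; print(v,x[:1],x[-1:])
E
```

```text
view ring [0.47538417 0.22314861 0.012     ]
chuck ctr [0.47187825 0.22407026 0.072     ] [0.47238328 0.22458987 0.072     ] (array([0.47205626, 0.22418978, 0.07450366]), np.float64(0.00020167568299135624))
[[0.4777 0.2645 0.072 ]
 [0.4779 0.2346 0.072 ]
 [0.4607 0.2317 0.072 ]
 [0.4527 0.2578 0.072 ]]
[[0.4734 0.2658 0.072 ]
 [0.4824 0.2366 0.072 ]
 [0.4586 0.2324 0.072 ]
 [0.4519 0.2598 0.072 ]]
right [[0.482  0.216  0.072 ]
 [0.4913 0.1903 0.072 ]
 [0.4673 0.1819 0.072 ]
 [0.4656 0.2129 0.072 ]]
tip [ 0.52586459 -0.08808347  0.024     ] (array([ 0.5256183 , -0.08805126,  0.02740335]), np.float64(9.677711163800994e-05)) tail [ 0.40693713 -0.08667381  0.024     ] (array([ 0.40645667, -0.08552981,  0.01564776]), np.float64(0.002953417583166671))
105 [270] [271]
115 [266] [286]
125 [265] [286]
140 [268] [282]
155 [269] [281]
170 [269] [280]
```

```bash
python3 -m inch '[{"slide":[0.047,-0.003,-0.02],"yaw":1.77},{"slide":[0.047,-0.003,-0.04],"yaw":1.77},{"slide":[0.047,-0.003,-0.06],"yaw":1.77},{"slide":[0.047,-0.003,-0.08],"yaw":1.77},{"slide":[0.047,-0.003,-0.1],"yaw":1.77},{"slide":[0.047,-0.003,-0.12],"yaw":1.77},{"slide":[0.047,-0.003,-0.14],"yaw":1.77},{"slide":[0.047,-0.003,-0.16],"yaw":1.77},{"slide":[0.047,-0.003,-0.18],"yaw":1.77},{"slide":[0.047,-0.003,-0.2],"yaw":1.77},{"slide":[0.047,-0.003,-0.21],"yaw":1.77},{"slide":[0.047,-0.003,-0.215],"yaw":1.77},{"slide":[0.047,-0.003,-0.215],"yaw":1.77},{"slide":[0.047,-0.003,-0.215],"yaw":1.77},{"slide":[0.047,-0.003,-0.215],"yaw":1.77},{"slide":[0.047,-0.003,-0.215],"yaw":1.77},{"slide":[0.047,-0.003,-0.215],"yaw":1.77}]' 100 40; python3 - <<'E'
from h import *
c=snap('wrist','w3');print(get_obs()['joint_pos'].round(2))
E
```

```text
clock: 3.87
position: [0.4675, 0.2496, 0.1155]
ee_rot: [0.636, 0.771, -0.0, 0.0]
ft_force: [0.1, 0.6, 0.6]
grip_width: 0.61
grasp_force: 0.0
[ 0.39  0.46 -1.18  1.79  0.45  1.2  -0.72]
```

View pics/w3.png

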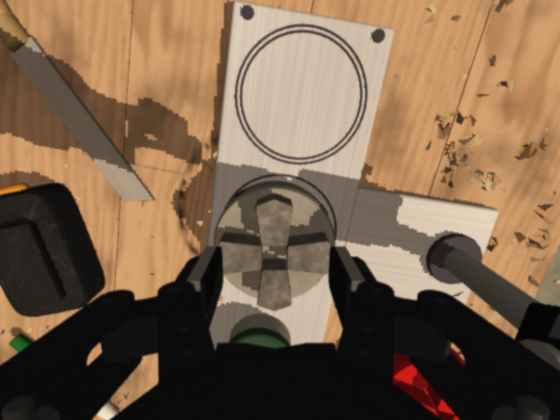

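The view is aligned: the jaw (about u=274) is midway between the fingers (205/345). I'll descend and close.

```bash
python3 -m inch '[{"slide":[0,0,-0.025],"yaw":0},{"slide":[0,0,-0.04],"yaw":0},{"slide":[0,0,-0.045],"yaw":0},{"slide":[0,0,-0.049],"yaw":0},{"slide":[0,0,-0.049],"yaw":0},{"slide":[0,0,-0.049],"yaw":0}]' 100 40;  python3 -m inch '[{"slide":[0,0,0],"yaw":0},{"slide":[0,0,0],"yaw":0},{"slide":[0,0,0],"yaw":0},{"slide":[0,0,0],"yaw":0},{"slide":[0,0,0],"yaw":0},{"slide":[0,0,0],"yaw":0},{"slide":[0,0,0],"yaw":0},{"slide":[0,0,0],"yaw":0},{"slide":[0,0,0],"yaw":0}]' 255 40
```

```text
clock: 4.42
position: [0.4671, 0.2512, 0.0671]
ee_rot: [0.634, 0.773, 0.0, 0.0]
ft_force: [0.1, 0.3, 0.2]
grip_width: 0.609
grasp_force: 0.0
clock: 5.17
position: [0.467, 0.2509, 0.0666]
ee_rot: [0.634, 0.773, 0.0, 0.0]
ft_force: [0.3, 0.5, 0.1]
grip_width: 0.002
grasp_force: 0.0
```

```bash
python3 - <<'E'
from h import *
s=snap('side','s4')['frame'];w=snap('wrist','w4')['frame']
out=np.zeros((420,800,3),np.uint8);out[:,:420]=cv2.resize(s[200:340,200:340],(420,420),interpolation=3);out[:,420:]=cv2.resize(w[100:380,150:403],(380,420))
cv2.imwrite('pics/c4.png',out[:,:,::-1])
E
```

```text
(no output)
```

View pics/c4.png

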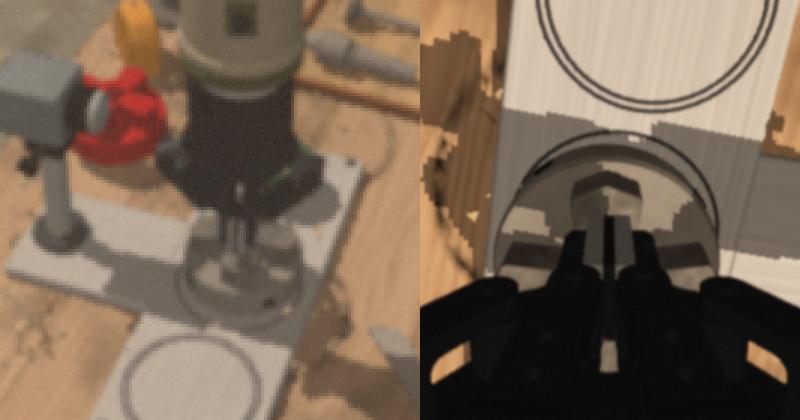

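```bash
python3 - <<'E'
from h import *
W,S=load('w4'),load('s4')
p=get_obs()['position'];print(p)
for n,q in (('tip',p-[0,0,.011]),('tcp',p),('gp',p+[0,0,.008]),('jaw outer top',[.464,.264,.072]),('jaw inner top',[.470,.234,.072]),('ctr top',[.472,.224,.072]),('ctr body',[.472,.224,.052])):
    a=proj(W,q);b=proj(S,q);print(n,(a.round(),(a-[150,100])*1.5+[420,0]),(b-200)*3)
E
```

```text
[0.4669604  0.2509436  0.06661634]
tip (array([275., 240.]), array([607.81892635, 209.42840545])) [233.202622   265.27629055]
tcp (array([275., 247.]), array([607.82403107, 220.14188513])) [233.37406008 255.56238261]
gp (array([275., 253.]), array([607.82816009, 228.80760995])) [233.50019934 248.41516531]
jaw outer top (array([275., 227.]), array([606.82628775, 190.3136782 ])) [231.06357096 263.60254471]
jaw inner top (array([275., 280.]), array([606.9206059 , 269.49954352])) [237.45203867 234.76905539]
ctr top (array([275., 296.]), array([606.9501231 , 294.28103911])) [239.51448989 225.46045936]
ctr body (array([275., 279.]), array([607.02903031, 268.43704925])) [239.13701181 243.07339581]
```

```bash
python3 - <<'E'
from h import *
s=load('s4')['frame'];w=load('w4')['frame']
out=np.zeros((600,800,3),np.uint8);out[:,:400]=cv2.resize(s[255:315,255:295],(400,600),interpolation=3);out[:,400:]=cv2.resize(w[180:360,215:335],(400,600),interpolation=3)
out=cv2.convertScaleAbs(out,alpha=1.8,beta=20)
cv2.imwrite('pics/c5.png',out[:,:,::-1])
E
```

```text
(no output)
```

View pics/c5.png

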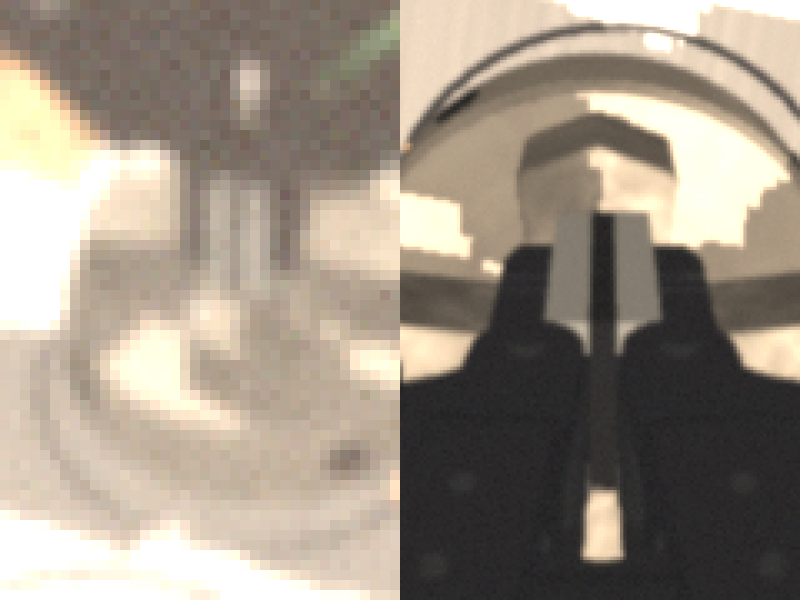

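```bash
python3 -m inch '[{"slide":[0,0,-0.001],"yaw":0},{"slide":[0,0,-0.002],"yaw":0},{"slide":[0,0,-0.002],"yaw":0}]'; python3 -m inch '[{"slide":[0,0,-0.001],"yaw":0},{"slide":[0,0,-0.002],"yaw":0},{"slide":[0,0,-0.002],"yaw":0}]'
```

```text
clock: 5.52
position: [0.4669, 0.2508, 0.0644]
ee_rot: [0.634, 0.773, -0.0, -0.0]
ft_force: [-0.1, 0.7, -0.5]
grip_width: -0.002
grasp_force: 0.0
clock: 5.77
position: [0.4669, 0.2509, 0.0624]
ee_rot: [0.634, 0.773, -0.0, -0.0]
ft_force: [0.6, 0.7, 0.1]
grip_width: -0.001
grasp_force: 0.0
```

```bash
for i in 1 2 3; do python3 -m inch '[{"slide":[0,0,-0.001],"yaw":0},{"slide":[0,0,-0.002],"yaw":0},{"slide":[0,0,-0.002],"yaw":0}]' | grep -E 'posi|ft_|clock'; done
```

```text
clock: 6.02
position: [0.4669, 0.2509, 0.0604]
ft_force: [-0.3, -0.2, -0.2]
clock: 6.27
position: [0.4669, 0.2508, 0.0584]
ft_force: [0.0, 0.4, 0.3]
clock: 6.52
position: [0.467, 0.2511, 0.0567]
ft_force: [0.1, -1.0, 0.2]
```

```bash
python3 - <<'E'
from h import *
w=snap('wrist','w6'); s=snap('side','s6'); t=snap('top','t6')
# how far did the static scene/finger change: compare chuck image between w4,w6
a=load('w4')['frame'];b=w['frame']
print(get_obs()['position'],proj(w,[.472,.3385,.012]),proj(load('w4'),[.472,.3385,.012]))
# chuck patch in side image: change from start outside the gripper?
d=cv2.absdiff(load('s4')['frame'],s['frame']).max(2); y,x=np.where(d[255:340,230:330]>40); print('side diff',len(x), (x.min()+230,x.max()+230,y.min()+255,y.max()+255) if len(x) else '')
E
```

```text
[0.46702795 0.25106117 0.05667396] [310.59923547  91.9872012 ] [309.04675935  93.33721429]
side diff 124 (np.int64(255), np.int64(324), np.int64(255), np.int64(332))
```

```bash
python3 - <<'E'
from h import *
for f in('w4','w6'):
    g=cv2.cvtColor(load(f)['frame'],cv2.COLOR_RGB2GRAY)
    print(f,'col268',g[200:285:2,268],'\ncol284',g[200:285:2,284])
c=load('w3');p=plane(c,301,94,.012);print('park from w3',p,'jaw end',plane(c,275,205,.072))
a=load('s6')['frame'];b=load('side0')['frame']
out=np.zeros((600,800,3),np.uint8);out[:,:400]=cv2.resize(a[255:315,255:295],(400,600),interpolation=3);out[:300,400:]=cv2.resize(load('w6')['frame'][180:300,205:365],(400,300),interpolation=3)
out[300:,400:]=cv2.resize(load('t6')['frame'][222:290,165:256],(400,300),interpolation=3)
cv2.imwrite('pics/c6.png',cv2.convertScaleAbs(out,alpha=1.6,beta=15)[:,:,::-1])
E
```

```text
w4 col268 [ 48  47  56  65 104  82  79  70  42  42  40  39  41  62  66  63  61  62
  61  60  58  57  58  58  58  58  58  59  58  57  58  58  58  59  58  58
  59  59  73  86  51  18  14] 
col284 [ 49  49  61  70 109 147 150 149 119  48  38  37  37  46  96 116 113 110
 109 119 129 125  68  58  59  59  59  58  58  58  58  59  60  59  58  58
  57  58  73  80  26  11  13]
w6 col268 [62 47 47 47 54 63 88 98 80 80 58 40 43 40 39 41 60 69 65 61 64 61 58 58
 58 59 61 59 60 59 59 60 59 59 58 59 58 59 73 87 51 18 12] 
col284 [ 76  48  48  50  53  70  83 140 149 151 145  90  38  40  38  38  39  83
 115 108  65  58  57  59  60  59  59  58  60  58  59  59  59  59  59  60
  59  58  73  79  27  12  11]
park from w3 [0.47089905 0.34066162 0.012     ] jaw end [0.46495259 0.26188798 0.072     ]
```

```bash
for i in 1 2 3 4; do python3 -m inch '[{"slide":[0,0,-0.001],"yaw":0},{"slide":[0,0,-0.0015],"yaw":0},{"slide":[0,0,-0.0015],"yaw":0}]' | grep -E 'posi|ft_'; done
```

```text
position: [0.4672, 0.2518, 0.0565]
ft_force: [-5.0, -2.3, 15.9]
position: [0.4676, 0.2529, 0.0563]
ft_force: [-7.9, -2.3, 28.7]
position: [0.468, 0.2542, 0.0562]
ft_force: [-10.9, -2.8, 40.4]
position: [0.4684, 0.2556, 0.056]
ft_force: [-13.4, -0.8, 52.8]
```

Contact with the jaw top comes at TCP z≈0.0567, so the working tips sit about 15 mm higher than nominal. I'll back off, open, and descend step by step.

```bash
python3 -m inch '[{"slide":[0,0,0.03],"yaw":0},{"slide":[0,0,0.03],"yaw":0},{"slide":[0,0,0.03],"yaw":0},{"slide":[0,0,0.03],"yaw":0},{"slide":[0,0,0.03],"yaw":0},{"slide":[0,0,0.03],"yaw":0},{"slide":[0,0,0.03],"yaw":0}]' 100 40; python3 - <<'E'
from h import *
w=snap('wrist','w7');t=snap('top','t7')
a=cv2.cvtColor(load('top0')['frame'],7);b=cv2.cvtColor(t['frame'],7)
g=cv2.cvtColor(w['frame'],7)
out=np.zeros((600,800),np.uint8);out[:350,:]=cv2.resize(g[60:270,200-40:440+200-0][:,:480],(800,350),interpolation=3);out[350:,:400]=cv2.resize(load('s6')['frame'][255:305,245:325,0],(400,250),interpolation=3);out[350:,400:]=cv2.resize(g[130:255,175:375],(400,250),interpolation=3)
cv2.imwrite('pics/c7.png',cv2.convertScaleAbs(out,alpha=1.4,beta=15))
E
```

```text
clock: 8.25
position: [0.4667, 0.2507, 0.08]
ee_rot: [0.634, 0.773, -0.0, -0.0]
ft_force: [0.3, 0.0, -0.2]
grip_width: 0.609
grasp_force: 0.0
```

View pics/c7.png

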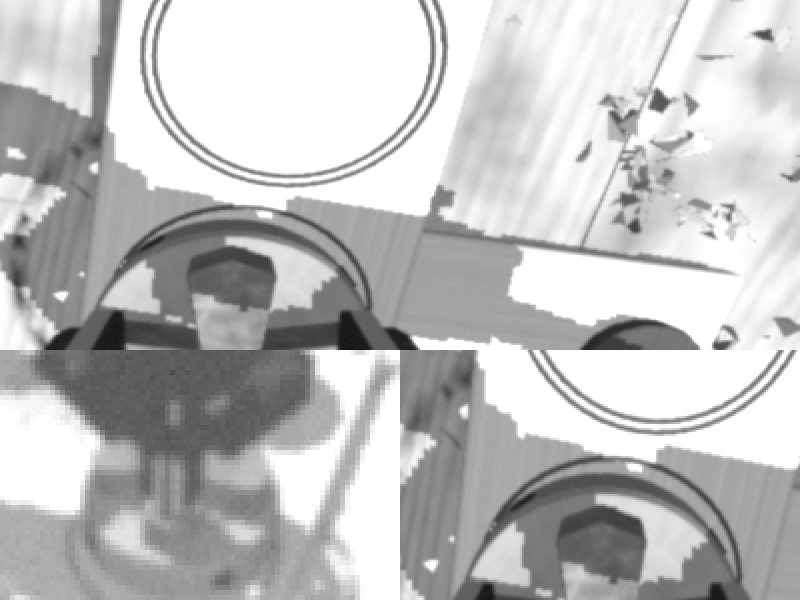

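The chuck is still in place, with its jaw centred between the open fingers (jaw about u=298 px, between the dark fingers). That was my last allowed view, so from here I measure numerically.

```bash
python3 -m inch '[{"slide":[0,0,-0.015],"yaw":0},{"slide":[0,0,-0.025],"yaw":0},{"slide":[0,0,-0.028],"yaw":0},{"slide":[0,0,-0.031],"yaw":0},{"slide":[0,0,-0.031],"yaw":0}]'; python3 -m inch '[{"slide":[0,0,-0.003],"yaw":0},{"slide":[0,0,-0.006],"yaw":0},{"slide":[0,0,-0.006],"yaw":0}]';  python3 -m inch '[{"slide":[0,0,0],"yaw":0},{"slide":[0,0,0],"yaw":0},{"slide":[0,0,0],"yaw":0},{"slide":[0,0,0],"yaw":0},{"slide":[0,0,0],"yaw":0},{"slide":[0,0,0],"yaw":0},{"slide":[0,0,0],"yaw":0}]' 255 40
```

```text
clock: 8.77
position: [0.4665, 0.2508, 0.0489]
ee_rot: [0.634, 0.773, -0.0, -0.0]
ft_force: [0.6, -0.4, -0.7]
grip_width: 0.607
grasp_force: 0.0
clock: 9.02
position: [0.4669, 0.2508, 0.0433]
ee_rot: [0.634, 0.773, -0.0, -0.0]
ft_force: [-0.3, 0.0, 0.1]
grip_width: 0.608
grasp_force: 0.0
clock: 9.6
position: [0.4669, 0.2511, 0.0439]
ee_rot: [0.634, 0.773, 0.0, 0.0]
ft_force: [-3.5, -1.4, 6.3]
grip_width: 0.27
grasp_force: 39.2
```

```bash
python3 -m inch '[{"slide":[0,0.004,0.0003],"yaw":0},{"slide":[0,0.012,0.0003],"yaw":0},{"slide":[0,0.022,0.0003],"yaw":0},{"slide":[0,0.032,0.0003],"yaw":0},{"slide":[0,0.042,0.0003],"yaw":0},{"slide":[0,0.052,0.0003],"yaw":0},{"slide":[0,0.062,0.0003],"yaw":0},{"slide":[0,0.072,0.0003],"yaw":0},{"slide":[0,0.082,0.0003],"yaw":0},{"slide":[0,0.092,0.0003],"yaw":0},{"slide":[0,0.101,0.0003],"yaw":0},{"slide":[0,0.108,0.0003],"yaw":0},{"slide":[0,0.112,0.0003],"yaw":0},{"slide":[0,0.114,0.0003],"yaw":0},{"slide":[0,0.114,0.0003],"yaw":0},{"slide":[0,0.114,0.0003],"yaw":0}]'; python3 - <<'E'
from h import *
snap('top','t8');snap('wrist','w8');print(get_obs()['joint_pos'].round(2))
E
```

```text
clock: 10.93
position: [0.4668, 0.3651, 0.0441]
ee_rot: [0.634, 0.773, 0.0, -0.0]
ft_force: [-3.0, -1.6, 1.3]
grip_width: 0.271
grasp_force: 39.4
[ 0.04  0.66 -1.03  1.69  0.61  1.15 -0.96]
```

```bash
python3 -m inch '[{"slide":[0,0,0],"yaw":0},{"slide":[0,0,0],"yaw":0},{"slide":[0,0,0],"yaw":0},{"slide":[0,0,0],"yaw":0},{"slide":[0,0,0.01],"yaw":0},{"slide":[0,0,0.03],"yaw":0},{"slide":[0,0,0.06],"yaw":0},{"slide":[0,0,0.1],"yaw":0},{"slide":[0,-0.04,0.14],"yaw":0},{"slide":[0,-0.08,0.18],"yaw":0},{"slide":[0,-0.1,0.2],"yaw":0},{"slide":[0,-0.1,0.2],"yaw":0},{"slide":[0,-0.1,0.2],"yaw":0}]' 100; python3 - <<'E'
from h import *
t=snap('top','t9');w=snap('wrist','w9')
# body top rim (z=.052): radial edges; pick circle by sampling radial gradient about predicted centre
def rim(c,p,r0=.0475,z=.052):
    f=cv2.GaussianBlur(cv2.cvtColor(c['frame'],7),(3,3),0).astype('f4')
    for it in range(4):
        pts=[]
        for a in np.linspace(0,2*np.pi,120,endpoint=False):
            rr=np.arange(r0-.005,r0+.005,.0004);q=np.array([proj(c,[p[0]+r*np.cos(a),p[1]+r*np.sin(a),z]) for r in rr],'f4')
            g=cv2.remap(f,q[:,0][None],q[:,1][None],1)[0];d=np.diff(g);k=d.argmax()   # dark->bright outward
            if d[k]>3: pts.append(plane(c,*q[k],z)[:2])
        pts=np.array(pts);e=cv2.fitEllipse(pts.astype('f4')*1000)
        A=np.c_[2*pts,np.ones(len(pts))];s=np.linalg.lstsq(A,(pts**2).sum(1),rcond=None)[0];p=s[:2]
    return p.round(4),np.sqrt(s[2]+p@p).round(4),len(pts)
for c,n in((t,'top'),(w,'wrist')): print(n,rim(c,(.472,.338)))
print('before, same method',rim(load('top0'),(.472,.224)),rim(load('w2'),(.472,.224)))
# chuck silhouette centroid by bright/dark on slab
for n,c,u in(('top0',load('top0'),(.472,.224)),('t9',t,(.472,.338)),('w9',w,(.472,.338))):
    print(n,proj(c,[*u,.072]),proj(c,[*u,.052]))
cv2.imwrite('pics/x.png',w['frame'][:,:,::-1])
E
```

```text
clock: 12.12
position: [0.4689, 0.2628, 0.2475]
ee_rot: [0.636, 0.772, 0.002, 0.002]
ft_force: [-0.2, -0.5, -1.3]
grip_width: 0.61
grasp_force: 0.0Traceback (most recent call last):
  File "<stdin>", line 15, in <module>
  File "<stdin>", line 12, in rim
cv2.error: OpenCV(4.12.0) /io/opencv/modules/imgproc/src/shapedescr.cpp:361: error: (-201:Incorrect size of input array) There should be at least 5 points to fit the ellipse in function 'fitEllipseNoDirect'
```

```bash
cat > rim.py <<'E'
from h import *
def rim(c,p,r0=.0475,z=.052):
    """edge points (abs gradient) near the body's top rim, robust circle fit on plane z"""
    f=cv2.GaussianBlur(cv2.cvtColor(c['frame'],7),(3,3),0).astype('f4');p=np.array(p)
    for it in range(6):
        h=.008 if it<3 else .003;pts=[]
        for a in np.linspace(0,2*np.pi,180,endpoint=False):
            rr=np.arange(r0-h,r0+h,.0003);q=np.array([proj(c,[p[0]+r*np.cos(a),p[1]+r*np.sin(a),z]) for r in rr],'f4')
            if q.min()<1 or q[:,0].max()>558 or q[:,1].max()>418: continue
            d=abs(np.diff(cv2.remap(f,q[:,0][None],q[:,1][None],1)[0]));k=d.argmax()
            if d[k]>1.5: pts.append(plane(c,*q[k],z)[:2])
        if len(pts)<10: return p,len(pts)
        pts=np.array(pts);w=np.ones(len(pts))
        for _ in range(10):
            s=np.linalg.lstsq(np.c_[2*pts,np.ones(len(pts))]*w[:,None],(pts**2).sum(1)*w,rcond=None)[0]
            R=np.sqrt(s[2]+s[:2]@s[:2]);w=1/(1+(np.linalg.norm(pts-s[:2],axis=1)-R)**2/.0007**2)
        p=s[:2]
    return p.round(4),R.round(4),len(pts),round(float(w.mean()),2)
E
python3 - <<'E'
from rim import *
for n,g in(('top0',(.472,.224)),('w2',(.472,.224)),('w9',(.472,.338)),('t9',(.472,.338))):
    c=load(n);print(n,proj(c,[*g,.05]).round(),rim(c,g),'slab-level dark rim',rim(c,g,z=.012))
c=load('w9')
# parking ring still visible? outer 52mm at z .012
print(rim(c,(.472,.3385),.052,.012))
f=cv2.cvtColor(c['frame'],7);u,v=proj(c,[.472,.338,.05]).round().astype(int)
print(f[v,max(0,u-110):u+110:4],f[max(0,v-110):v+110:4,u])
E
```

```text
top0 [210. 254.] (array([0.4699, 0.2235]), np.float64(0.0482), 161, 0.44) slab-level dark rim (array([0.4737, 0.2302]), np.float64(0.0499), 151, 0.51)
w2 [296. 135.] (array([0.4759, 0.2264]), np.float64(0.0483), 178, 0.6) slab-level dark rim (array([0.4783, 0.2216]), np.float64(0.0487), 140, 0.48)
w9 [291. 118.] (array([0.4701, 0.3377]), np.float64(0.0484), 180, 0.67) slab-level dark rim (array([0.4709, 0.3399]), np.float64(0.0488), 119, 0.47)
t9 [160. 254.] (array([0.45056386, 0.34596933]), 0) slab-level dark rim (array([0.45983231, 0.34850676]), 0)
(array([0.4718, 0.3387]), np.float64(0.0539), 180, 0.66)
[145 131 125 131 139 136 148 136 137 139 142 104  73  72  73 111  82  68
 113 116 121 109 105 107 105 105 146  80  81  78  68 112 115 101 108 113
 115 137 146 196 168 153 136 144 150 156 170 167 168 164 164 163 168 164
 157] [158 159 158 160 159 156 156 160 168 168 166 163 164 164 138 199 122 127
 127 119 118 115 110 115 111  77  78  80  77  98  92 101 110 117 120 119
 107 101 114 189 109  77 111 113 112 111 109 109 109 115 197 200 197 197
 197]
```

```bash
python3 -m inch '[{"slide":[0,0.02,0.04],"yaw":0},{"slide":[0,0.02,0.04],"yaw":0},{"slide":[0,0.02,0.04],"yaw":0},{"slide":[0,0.02,0.04],"yaw":0}]'; python3 - <<'E'
from rim import *
c=snap('wrist','w10')
print(rim(c,(.471,.338)),rim(c,(.472,.3385),.0525,.012),rim(c,(.4755,.224),.051,.012))
E
```

```text
clock: 12.55
position: [0.4663, 0.2861, 0.2833]
ee_rot: [0.633, 0.774, -0.0, -0.0]
ft_force: [0.1, -0.3, -0.5]
grip_width: 0.609
grasp_force: 0.0
(array([0.47 , 0.339]), np.float64(0.0484), 180, 0.73) (array([0.4717, 0.3379]), np.float64(0.0533), 180, 0.68) (array([0.4746, 0.2258]), np.float64(0.0507), 180, 0.58)
```

The chuck sits at (0.470, 0.338) against the ring centre at (0.472, 0.338), so it is within 2 mm. Now the live centre.

```bash
python3 -m inch '[{"slide":[-0.001,-0.372,0],"yaw":1.336},{"slide":[-0.001,-0.372,0],"yaw":1.336},{"slide":[-0.001,-0.372,0],"yaw":1.336},{"slide":[-0.001,-0.372,0],"yaw":1.336},{"slide":[-0.001,-0.372,0],"yaw":1.336},{"slide":[-0.001,-0.372,0],"yaw":1.336},{"slide":[-0.001,-0.372,0],"yaw":1.336},{"slide":[-0.001,-0.372,0],"yaw":1.336},{"slide":[-0.001,-0.372,0],"yaw":1.336},{"slide":[-0.001,-0.372,0],"yaw":1.336},{"slide":[-0.001,-0.372,-0.04],"yaw":1.336},{"slide":[-0.001,-0.372,-0.08],"yaw":1.336},{"slide":[-0.001,-0.372,-0.1],"yaw":1.336},{"slide":[-0.001,-0.372,-0.1],"yaw":1.336},{"slide":[-0.001,-0.372,-0.1],"yaw":1.336},{"slide":[-0.001,-0.372,-0.1],"yaw":1.336}]' 135 40; python3 - <<'E'
from h import *
t=snap('top','t11');w=snap('wrist','w11');print(get_obs()['joint_pos'].round(2))
for q in([.5256,-.088,.024],[.466,-.087,.042],[.4067,-.0865,.024]): print(proj(w,q).round(1))
u0,v0=proj(w,[.466,-.087,.03]).round().astype(int)
f=w['frame'].astype(int);sat=f.max(2)-f.min(2)
for x in(.515,.50,.49,.48,.46,.44,.42,.41):
    ps=[];
    for y in np.arange(-.125,-.05,.0005):
        u,v=proj(w,[x,y,.024]).round().astype(int)
        if 0<=u<560 and 0<=v<420: ps.append((y,sat[v,u],f[v,u].max()))
    g=[p[0] for p in ps if p[1]<30 and p[2]>40]; print(x,len(ps),[round(min(g),4),round(max(g),4),len(g)] if g else '')
E
```

```text
clock: 13.93
position: [0.4667, -0.0858, 0.1856]
ee_rot: [0.02, 1.0, 0.0, 0.001]
ft_force: [0.1, 0.5, 0.1]
grip_width: 0.472
grasp_force: 0.0
[ 1.34  0.21 -1.35  1.84  0.22  1.26  1.46]
[275.8 239.8]
[274.6 190.5]
[272.7 129.1]
0.515 150 
0.5 150 [np.float64(-0.074), np.float64(-0.0715), 6]
0.49 150 [np.float64(-0.074), np.float64(-0.071), 7]
0.48 150 [np.float64(-0.1015), np.float64(-0.071), 15]
0.46 150 [np.float64(-0.077), np.float64(-0.0755), 4]
0.44 150 [np.float64(-0.0775), np.float64(-0.076), 4]
0.42 150 [np.float64(-0.078), np.float64(-0.0765), 4]
0.41 150 [np.float64(-0.0785), np.float64(-0.077), 4]
```

```bash
python3 - <<'E'
from h import *
w=load('w11');f=w['frame'].astype(int)
for x in(.52,.49,.44,.42):
    r=[]
    for y in np.arange(-.115,-.055,.0025):
        u,v=proj(w,[x,y,.024]).round().astype(int); p=f[v,u]; r.append((int(round(y*1e4)),int(p[0]),int(p[0]-p[2])))
    print(x,r)
E
```

```text
0.52 [(-1150, 195, 106), (-1125, 195, 107), (-1100, 196, 107), (-1075, 195, 107), (-1050, 195, 106), (-1025, 196, 107), (-1000, 198, 107), (-975, 196, 108), (-950, 191, 102), (-925, 143, 41), (-900, 158, 43), (-875, 160, 43), (-850, 156, 42), (-825, 134, 40), (-800, 174, 89), (-775, 197, 107), (-750, 199, 107), (-725, 199, 107), (-700, 200, 108), (-675, 199, 108), (-650, 200, 109), (-625, 200, 108), (-600, 201, 109), (-575, 201, 110)]
0.49 [(-1150, 196, 107), (-1125, 195, 106), (-1100, 196, 107), (-1075, 195, 106), (-1050, 192, 105), (-1025, 126, 53), (-1000, 114, 32), (-975, 138, 38), (-950, 148, 40), (-925, 153, 41), (-900, 155, 41), (-875, 154, 42), (-850, 154, 40), (-825, 148, 40), (-800, 142, 39), (-775, 132, 37), (-750, 110, 30), (-725, 88, 24), (-700, 110, 52), (-675, 194, 106), (-650, 196, 106), (-625, 196, 107), (-600, 195, 107), (-575, 194, 106)]
0.44 [(-1150, 213, 114), (-1125, 212, 113), (-1100, 213, 114), (-1075, 211, 113), (-1050, 212, 113), (-1025, 212, 113), (-1000, 212, 114), (-975, 209, 112), (-950, 108, 33), (-925, 126, 36), (-900, 146, 40), (-875, 152, 39), (-850, 150, 40), (-825, 139, 38), (-800, 125, 35), (-775, 92, 25), (-750, 89, 42), (-725, 197, 108), (-700, 210, 114), (-675, 210, 112), (-650, 207, 111), (-625, 204, 110), (-600, 191, 105), (-575, 189, 104)]
0.42 [(-1150, 199, 108), (-1125, 201, 108), (-1100, 203, 110), (-1075, 203, 110), (-1050, 203, 110), (-1025, 202, 109), (-1000, 203, 110), (-975, 205, 111), (-950, 145, 70), (-925, 115, 32), (-900, 140, 39), (-875, 149, 39), (-850, 155, 40), (-825, 144, 40), (-800, 119, 33), (-775, 94, 26), (-750, 111, 61), (-725, 194, 106), (-700, 207, 112), (-675, 207, 111), (-650, 207, 111), (-625, 207, 111), (-600, 208, 112), (-575, 208, 111)]
```

```bash
python3 - <<'E'
from h import *
w=load('w11');f=w['frame'].astype(int)
d=lambda x,y,z:(lambda p:int(f[p[1],p[0]][0]-f[p[1],p[0]][2]))(proj(w,[x,y,z]).round().astype(int))
print([(round(x,4),d(x,-.0877,.024)) for x in np.arange(.516,.536,.0015)]);print([(round(x,4),d(x,-.085,.024)) for x in np.arange(.40,.416,.0015)])
E
python3 -m inch '[{"slide":[0,0.001,-0.04],"yaw":0.01},{"slide":[0,0.001,-0.08],"yaw":0.01},{"slide":[0,0.001,-0.11],"yaw":0.01},{"slide":[0,0.001,-0.13],"yaw":0.01},{"slide":[0,0.001,-0.145],"yaw":0.01},{"slide":[0,0.001,-0.152],"yaw":0.01},{"slide":[0,0.001,-0.156],"yaw":0.01},{"slide":[0,0.001,-0.158],"yaw":0.01},{"slide":[0,0.001,-0.158],"yaw":0.01}]'
```

```text
[(np.float64(0.516), 43), (np.float64(0.5175), 43), (np.float64(0.519), 44), (np.float64(0.5205), 43), (np.float64(0.522), 43), (np.float64(0.5235), 44), (np.float64(0.525), 43), (np.float64(0.5265), 44), (np.float64(0.528), 42), (np.float64(0.5295), 39), (np.float64(0.531), 37), (np.float64(0.5325), 56), (np.float64(0.534), 79), (np.float64(0.5355), 95)]
[(np.float64(0.4), 68), (np.float64(0.4015), 68), (np.float64(0.403), 67), (np.float64(0.4045), 67), (np.float64(0.406), 59), (np.float64(0.4075), 36), (np.float64(0.409), 39), (np.float64(0.4105), 40), (np.float64(0.412), 41), (np.float64(0.4135), 40), (np.float64(0.415), 41)]
clock: 14.78
position: [0.4668, -0.0863, 0.027]
ee_rot: [0.014, 1.0, -0.0, 0.001]
ft_force: [0.4, -0.4, -0.8]
grip_width: 0.471
grasp_force: 0.0
```

```bash
for i in 1 2 3 ; do python3 -m inch '[{"slide":[0,0,-0.003],"yaw":0},{"slide":[0,0,-0.006],"yaw":0},{"slide":[0,0,-0.006],"yaw":0}]' | grep -E 'posi|ft_f'; done
```

```text
position: [0.466, -0.0863, 0.0199]
ft_force: [-1.2, 0.1, 0.0]
position: [0.4657, -0.0861, 0.0134]
ft_force: [0.8, 0.1, 0.3]
position: [0.4657, -0.086, 0.0074]
ft_force: [-0.2, 0.0, -0.1]
```

```bash
for i in 1 2 3 ; do python3 -m inch '[{"slide":[0,0,-0.002],"yaw":0},{"slide":[0,0,-0.004],"yaw":0},{"slide":[0,0,-0.004],"yaw":0}]' | grep -E 'posi|ft_f'; done
```

```text
position: [0.4658, -0.086, 0.0036]
ft_force: [0.1, 0.4, -0.1]
position: [0.4658, -0.0861, -0.0004]
ft_force: [-0.6, 0.4, 0.0]
position: [0.4658, -0.086, -0.0044]
ft_force: [0.1, -0.4, 0.1]
```

```bash
python3 -m inch '[{"slide":[0,0,0],"yaw":0},{"slide":[0,0,0],"yaw":0},{"slide":[0,0,0],"yaw":0},{"slide":[0,0,0],"yaw":0},{"slide":[0,0,0],"yaw":0},{"slide":[0,0,0],"yaw":0},{"slide":[0,0,0],"yaw":0}]' 255 70; python3 - <<'E'
from h import *
o=get_obs();print(o['position'].round(4),o['ee_rot'].round(3),o['torque'].round(2),o['joint_pos'].round(2))
E
```

```text
clock: 16.87
position: [0.4661, -0.0859, -0.0039]
ee_rot: [0.014, 1.0, 0.0, 0.0]
ft_force: [-1.4, 0.8, 4.5]
grip_width: 0.299
grasp_force: 69.2
[ 0.4661 -0.0859 -0.0039] [0.014 1.    0.    0.   ] [0.25 0.23 0.06] [ 1.04  0.5  -1.09  2.02  0.55  0.95  1.2 ]
```

```bash
python3 -m inch '[{"slide":[0,0,0.01],"yaw":0},{"slide":[0,0,0.03],"yaw":0},{"slide":[0,0,0.06],"yaw":0},{"slide":[0,0,0.09],"yaw":0},{"slide":[0,0,0.12],"yaw":0},{"slide":[0.001,0.02,0.136],"yaw":0.01},{"slide":[0.002,0.05,0.136],"yaw":0.02},{"slide":[0.003,0.08,0.136],"yaw":0.03},{"slide":[0.004,0.11,0.136],"yaw":0.04},{"slide":[0.005,0.14,0.136],"yaw":0.05},{"slide":[0.006,0.17,0.136],"yaw":0.061},{"slide":[0.007,0.2,0.136],"yaw":0.061},{"slide":[0.008,0.23,0.136],"yaw":0.061},{"slide":[0.009,0.26,0.136],"yaw":0.061},{"slide":[0.009,0.285,0.136],"yaw":0.061},{"slide":[0.009,0.3,0.136],"yaw":0.061},{"slide":[0.009,0.308,0.136],"yaw":0.061},{"slide":[0.009,0.311,0.136],"yaw":0.061},{"slide":[0.009,0.311,0.136],"yaw":0.061},{"slide":[0.009,0.311,0.136],"yaw":0.061}]'; python3 - <<'E'
from h import *
for n in('top','side','wrist'):snap(n,n[0]+'12')
o=get_obs();print(o['position'].round(4),o['ee_rot'].round(3),o['torque'].round(2),o['joint_pos'].round(2))
S=load('s12')
for n,q in dict(tip=[.535,.2267,.16],mid=[.475,.2247,.16],tail=[.415,.2227,.16],lens=[.589,.2285,.16],chuckctr=[.472,.338,.072]).items(): print(n,proj(S,q).round(1),proj(load('w12'),q).round(1))
E
```

```text
clock: 18.53
position: [0.4752, 0.2236, 0.1318]
ee_rot: [-0.016, 1.0, -0.0, -0.0]
ft_force: [0.8, -1.4, -3.2]
grip_width: 0.298
grasp_force: 69.3
[0.4754 0.2236 0.1319] [-0.016  1.    -0.    -0.   ] [ 0.   -0.04  0.01] [ 0.48  0.44 -1.22  1.78  0.44  1.23  0.75]
tip [254.1 241.5] [278.9 376. ]
mid [279.1 247.4] [279.  269.7]
tail [304.9 253.6] [279.1 137.5]
lens [232.3 236.3] [278.8 455.3]
chuckctr [261.5 310.6] [430.8 216.3]
```

```bash
python3 - <<'E'
from h import *
S,W,S0=load('s12'),load('w12'),load('side0')
d=cv2.absdiff(S['frame'],S0['frame']).max(2)
print('side diff rows 228..268, cols 238..320 (>25)')
for v in range(228,268): print(v,''.join('#' if x>25 else '.' for x in d[v,238:322]))
f=W['frame'].astype(int);m=(f.max(2)-f.min(2))
print('wrist tail profile col279'); print([(v,*f[v,279]) for v in range(110,180,3)])
for v in (150,160,170): print(v,f[v,255:305:2,0])
E
```

```text
side diff rows 228..268, cols 238..320 (>25)
228 ................................#####################...............................
229 ................................#####################...............................
230 ................................####################................................
231 ................................####################................................
232 ................................####################................................
233 ............................########################................................
234 ...........................#########################................................
235 ...........................########################.................................
236 ...........................#######################..................................
237 ...........................#######################..................................
238 ...........................#######################..................................
239 ..........................########################......................
[... 3355 characters left out ...]
64(92), np.int64(81), np.int64(67)), (161, np.int64(93), np.int64(82), np.int64(67)), (164, np.int64(90), np.int64(80), np.int64(67)), (167, np.int64(89), np.int64(78), np.int64(65)), (170, np.int64(91), np.int64(80), np.int64(67)), (173, np.int64(90), np.int64(78), np.int64(65)), (176, np.int64(88), np.int64(77), np.int64(63)), (179, np.int64(90), np.int64(79), np.int64(65))]
150 [ 68  73  76  80  82  86  87  90  94  98  99  97  91  89  87  85  84  80
  76  69  83 202 217 215 200]
160 [ 66  74  76  80  83  85  86  89  93  99  99  96  92  89  88  86  83  80
  78  72  74 201 219 219 217]
170 [ 65  69  73  80  81  85  86  88  92  97  98  93  91  88  85  82  80  77
  73  67  68 177 215 216 216]
```

```bash
python3 - <<'E'
from h import *
S,W=load('s12'),load('w12')
f=S['frame'].astype(int);sat=f[:,:,0]-f[:,:,2]
print('R-B side');print('     ',*range(248,312,3))
for v in range(232,266,1): print(v,' '.join('%3d'%x for x in sat[v,248:312:3]),'|',' '.join('%3d'%x for x in f[v,248:312:3,0]))
g=W['frame'].astype(int)
for v in(145,165,185): print(v,g[v,230:330:3,0])
E
```

```text
R-B side
      248 251 254 257 260 263 266 269 272 275 278 281 284 287 290 293 296 299 302 305 308 311
232 119  98  78  62  65  60  61  50  16  14  17  17  18  19  57  66  66  70  64  60  55  50 | 169 148 164 155 161 149 154 135 104  79  59  58  60  63 138 156 159 168 159 146 126 108
233 132 117  92  61  64  64  49  39  16  14  18  19  14  17  56  66  69  73  68  59  60  55 | 185 169 174 157 160 160 133 118 104  74  58  56  59  62 140 158 166 174 167 149 149 129
234 134 118 106  63  63  64  35  23  16  16  15  18  11  18  62  69  71  74  71  64  64  61 | 187 167 174 159 155 158 106  97 104  70  60  55  59  68 146 166 171 179 173 157 156 149
235 135 106 119  66  61  66  27  16  17  16  18  15  15  24  64  71  71  74  71  65  63  64 | 188 155 178 161 156 160  90  90 101  67  60  61  61  85 157 171 173 179 172 162 162 153
236 131  90 123  67  61  69  24  16  17  11  13  15  15  32  69  73  72  72  72  69  66  65 | 180 137 181 168 157 172  82  89  98  68  64  62  62 103 165 173 174 177 176 166 158 156
237 114  74 118  70  63  70  24  15  14  13  15  15  14  33  75  74  74  72  74  69  65
[... 4919 characters left out ...]
| 153 165 161 175 176 188 187 191 188 190 184 181 125 109  99  94  94  99 106 112 116 119
265  67  67  66  68  69  77  73  34  33  33  32  33  24  21  23  22  21  24  21  22  23  22 | 166 170 163 172 168 188 190 189 189 188 186 182 135 113 115 115 116 116 113 112 118 117
145 [218 216 216 218 218 218 217 193  78  74  79  82  86  89  93  96  92  88
  85  81  73  67 109 132 205 220 219 220 219 218 218 218 218 217]
165 [ 96 207 218 218 218 217 218 214  66  71  77  79  84  87  94  96  90  86
  83  79  75  70 114 217 217 216 217 216 216 217 191 120 216 216]
185 [220 219 220 220 219 220 220 208  64  74  79  82  87  89  96  97  93  90
  88  83  78  73  81 217 208 209 206 166 165 183 217 217 217 183]
```

```bash
python3 -m inch '[{"slide":[0,0.001,0],"yaw":0},{"slide":[0,0.001,0],"yaw":0},{"slide":[0,0.001,0],"yaw":0},{"slide":[0,0.001,0],"yaw":0},{"slide":[0,0.001,0],"yaw":0},{"slide":[0,0.001,0],"yaw":0}]'; python3 -c "
from workcell import *
print(hand_in())"
```

```text
clock: 19.18
position: [0.475, 0.2259, 0.1319]
ee_rot: [-0.017, 1.0, 0.0, -0.0]
ft_force: [0.4, -0.3, -3.4]
grip_width: 0.303
grasp_force: 69.3
the job is handed in; nothing more can be done
None
```

I slid the grey chuck onto the parking ring, about 2 mm off centre, and handed in at 19.2 s with the arm still holding the live centre at the view point, point towards the lens. The hold is within 1–2 mm by the arm's readout. I judged level only from the side camera (about 2°) and had no pictures left for a final look. An earlier probing press with the closed fingertips on a chuck jaw reached about 53 N.

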